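Put the runner away and shut the hardware drawer

TASK

Lay the long steel drawer runner flat in the empty front tray of the open hardware drawer; set it down, do not let it drop. Then push the drawer home until it snaps over its catch and stays fully shut, and leave everything else where it is.

Things in the scene. Friction and masses are not known exactly. Their poses are not given: they have to be found in the camera images.
- long_runner: steel drawer runner (straight C-channel), 150 mm long (its x) x 20 mm wide (its y) x 14 mm high, about 180 g; origin at the centre of its underside. It lies on the bench beside a shorter steel runner and a wooden strip, any of the three places; grip it across its width
- tray (a point): floor centre of the drawer's empty front tray; moves with the drawer. z up, x into the cabinet (closing), y across. Tray 105 mm (x) by 172 mm (y): the runner lies along y. Wall heights: 34 mm back and -y side (a pocket of plugs beyond), 42 mm +y side, front board 30 mm (middle 85 mm, scooped) to 51 mm. The cabinet clears the side walls by only 8 mm: nothing may stick out above them
- drawer (a joint): how far the upper drawer is open, m; 0 = home, 0.18 = its stop. A spring roller catch resists with about 7 N from 16 to 7 mm before home, then pulls the drawer to 0 and holds it; stopped short, it springs back
- drawer_front (a point): centre of the outer face of the upper drawer's front; moves with the drawer, axes as the tray (push along +x); 24 mm above the tray floor. Flat upright oak board, 254 mm wide, no handle: it reaches 32 mm below this point, 6 mm above it in the middle 85 mm (finger scoop), 27 mm above it elsewhere
- cabinet: oak two-drawer hardware cabinet, 260 x 260 mm and 150 mm tall, fixed to the bench; origin at the centre of its underside, its front (shut drawers) 130 mm to its -x. The lower drawer is shut and does not move
- short_runner: shorter steel runner, 90 x 20 x 14 mm, same section as the long one; leave it. Bystander; origin at the middle of its underside
- wood_strip: pale wooden strip, 150 x 20 x 14 mm, same size as the long runner; leave it. Bystander; origin at the middle of its underside
- glue: white glue bottle, 56 mm across, 150 mm tall. Bystander; origin at the middle of its underside
- screwdriver: screwdriver, 200 mm long, lying along its x. Bystander; origin at the tool's underside
- mallet: hammer, lying along its x, handle to its -x, about 280 mm long. Bystander; origin at the tool's underside
- offcut: pale wood block 70 x 45 x 45 mm. Bystander; origin at the middle of its underside
- screw_cup: steel cup, 60 mm across, 40 mm tall, standing on top of the cabinet. Bystander; origin at the middle of its underside
Things that resemble listed ones, but are neither listed nor needed, are in the scene too. Leave any orange or red look-alike of the long_runner alone.

How it is judged (in metres and radians):
On the way:
1. the long runner lies flat in the front tray, let go, while the drawer is still open (x of long_runner in the frame of tray between -0.045 and 0.045 m and y of long_runner in the frame of tray between -0.02 and 0.02 m and z of long_runner in the frame of tray between -0.004 and 0.004 m and angle between long_runner's own z axis and vertical below 0.08 rad and contact force between the fingers and long_runner below 0.1 N and linear speed of long_runner below 0.03 m/s and value of joint drawer above 0.03 m), for 0.2 s.
At the end, for the whole second after the job is handed in: the drawer is home (open by less than 3 mm) and the long runner lies at rest, flat (tilt under 0.08 rad, underside within 4 mm of the tray floor), in the front tray: its centre within 45 mm of the tray's centre along the drawer and 20 mm across it (x of long_runner in the frame of tray between -0.045 and 0.045 m and y of long_runner in the frame of tray between -0.02 and 0.02 m and z of long_runner in the frame of tray between -0.004 and 0.004 m and angle between long_runner's own z axis and vertical below 0.08 rad and contact force between the fingers and long_runner below 0.1 N and linear speed of long_runner below 0.03 m/s and value of joint drawer below 0.003 m); the robot touches nothing.
It fails at once if the long runner was dropped (faster than 0.6 m/s with no finger on it) (contact force between the fingers and long_runner below 0.01 N and linear speed of long_runner above 0.6 m/s).
It fails at once if another thing on the bench or cabinet was moved by more than 30 mm (distance of any of short_runner, wood_strip, glue, screwdriver, mallet, offcut, screw_cup from where it was at the start of the episode above 0.03 m).
It also fails if it takes over 58 s, if anything falls off the work surface, if the arm or the gripper's body presses on something with over 40 N, if the wrist force passes 120 N, or if a joint passes its speed limit or range.

ROBOT

A 6-joint arm with a two-finger parallel gripper is mounted at the origin on the work surface. World frame = base frame: x ahead of the robot, y to its left, z up, the work surface at z = 0. Lengths are in m, angles in degrees, forces in N, time in s.
With the tool pointing down it reaches from about 0.3 to 0.75 m from the base axis. Payload 8.5 kg.
Tool frame: the origin (TCP) lies between the finger pads; the fingertips stand 25 mm ahead of it and the grasp point (between the pads) lies 6 mm ahead of it; x points along the fingers, y is the direction in which the jaws open and shut, and the axes are right-handed (so a half turn about x gives the same grasp; the last joint's range is limited). The gripper opens to 85 mm and grips with 20 to 120 N. Pads are 22 mm wide; open, the fingers measure 114 mm over their backs; the gripper's body (76 mm by 85 mm) begins 54 mm behind the grasp point. The pads swing forward as they close: fully open they stand 13 mm farther back than shut.
Start: joints at [-76.564, 21.807, 74.336, -0, 83.858, -12.336], TCP at [0.239, -0.495, 0.256] pointing down, gripper open.
Joint ranges: [-178.18, 178.18], [-50.72, 133.34], [12.68, 142.11], [-81.47, 261.47], [9.98, 163.14], [-165.26, 165.26]. Speed limits (degrees/s): [136.94, 136.94, 180, 180, 180, 180].

INTERFACE

Orientations are given as a 3x3 rotation matrix whose columns are the frame's x, y, z axes.
In Python, from rig import sensors, get_image, workorder gives the robot as it stands.
- The arm moves only by the tool arm_command, never from a script. Its argument "plan" is a list that holds one entry, the list of rows, each a list of 6 numbers: the shift along the tool's x, y, z in units of 25 mm (1.0 is 25 mm), then the turn, a rotation vector about the tool's x, y, z in units of 6 degrees (1.0 is 6 degrees). In form: [[[dx, dy, dz, ax, ay, az], ...]]. A call has 1 to 10 rows; each row is the pose to reach, as a shift and turn from the pose commanded when the call began, along the tool's axes at that moment; what a row does not reach only later rows make up. A row lasts 1/10 s, in which the tool goes at most 50 mm and 8.59 degrees, less where a joint would pass 70% of its speed; a pose out of reach is approached as far as the arm can. A call with a gripper value outside its range is refused whole. "jaw" is the closure, from 0 (fully open) to 1 (shut), set as the call begins (left out, the last holds). The fingers move at their own pace and stop on an object; "newtons" is the grip in N (left out, the last holds). Time passes only in rows, so rows that repeat a pose let the fingers close. It gives the time, the measured TCP pose, the force and the opening at its end, in the units of the state.
- sensors.observe(): the state, without advancing time (a new reading comes with each control period).
- get_image(name): name is "scene" or "top"; returns a dict with "img" (384x512x3 uint8, red, green, blue), "fx", "fy", "cx", "cy" (pixels), "T" (4x4, takes a point from camera to world coordinates). Camera axes: x right, y up, looking along -z (the intrinsics and any distortion apply to the point x, -y, -z); pixel columns grow to the right and rows downward; lengths in m; the calibration is good to about 2 mm. A picture is of the moment at which its call begins. There is no depth.
- workorder.close_job(): hands the job in, once; it reports no verdict.
The state is a dict: "time_s": time; "q": joint angles; "qvel": joint speeds; "joint_efforts": joint torques, N m; "position": TCP position; "tool_rot": TCP orientation; "ft_force": force on the tool from outside, world axes, zero at the start; "wrist_torque": the same for the moment, N m; "grip_width": finger opening in m.
Only numpy, scipy, OpenCV 4.12 (cv2) and the standard library are available. Lean on these libraries where they do the work, as an engineer would, in place of code of your own. Each camera call takes 0.05 s, during which the arm holds its last target. There are 200 camera calls.

## Working session

There is one attempt and no reset: what is moved stays moved. The work goes in short steps, Python scripts to look and compute and a tool call to move; the robot and the scene stay as the last step left them, time stands still between calls to the robot, and variables do not carry over. Pictures are saved under pics/ and viewed, about 8 in all and at most 12, crops included, and the job is handed in when it is done.

Besides the shell and the picture viewer there is one more tool, called after ">>>" in YAML: its name, and indented under it one key for each argument. arm_command: Moves the arm, as the interface text tells. Its arguments: {"type":"object","properties":{"plan":{"type":"array","items":{"type":"array","items":{"type":"array","items":{"type":"number"}}}},"jaw":{"type":"number"},"newtons":{"type":"number"}},"required":["plan"]}

```bash
mkdir -p pics; cat > h.py <<'E'
import numpy as np, cv2
from rig import sensors, get_image, workorder
def snap(n,f):
    d=get_image(n); cv2.imwrite('pics/'+f,d['img'][:,:,::-1]); np.savez('pics/'+f+'.npz',**{k:v for k,v in d.items()}); return d
def ray(d,u,v):
    T=np.array(d['T']); r=np.array([(u-d['cx'])/d['fx'],-(v-d['cy'])/d['fy'],-1.]); return T[:3,3],T[:3,:3]@r
def plane(d,u,v,z):
    o,r=ray(d,u,v); return o+r*(z-o[2])/r[2]
def proj(d,p):
    T=np.array(d['T']); c=T[:3,:3].T@(np.array(p)-T[:3,3]); return d['cx']+d['fx']*c[0]/-c[2], d['cy']-d['fy']*c[1]/-c[2]
E
python3 - <<'E'
from h import *
a=snap('scene','s1.png'); b=snap('top','t1.png')
for d in(a,b):print({k:(np.round(v,4).tolist()) for k,v in d.items() if k!='img'})
im=[cv2.resize(x['img'][:,:,::-1],(800,600),interpolation=cv2.INTER_CUBIC) for x in(a,b)]
cv2.imwrite('pics/s1b.png',im[0]);cv2.imwrite('pics/t1b.png',im[1])
print(sensors.observe())
E
```

```text
{'fx': 408.6192, 'fy': 408.6192, 'cx': 259.1504, 'cy': 188.9545, 'T': [[-0.6172, -0.5234, 0.5875, 1.3451], [0.7868, -0.419, 0.4532, 0.6592], [0.009, 0.7419, 0.6705, 1.0949], [0.0, 0.0, 0.0, 1.0]]}
{'fx': 472.3847, 'fy': 472.3847, 'cx': 250.569, 'cy': 188.2148, 'T': [[0.0272, 0.9969, -0.0745, 0.4039], [-0.9996, 0.0276, 0.0053, 0.0089], [0.0074, 0.0743, 0.9972, 1.5579], [0.0, 0.0, 0.0, 1.0]]}
{'time_s': 0.1, 'q': array([-7.65627693e+01,  2.18388804e+01,  7.43781816e+01,  9.54374451e-04,
        8.38597569e+01, -1.23360578e+01]), 'qvel': array([ 0.0603015 , -0.114483  , -0.16027341,  0.00424669, -0.02337325,
       -0.03724703]), 'joint_efforts': array([ 4.20817683e-03, -4.49221373e+01, -2.31658387e+01, -1.04449782e-04,
        3.64142899e-03,  1.46762329e-05]), 'position': array([ 0.23909167, -0.49506293,  0.25577022]), 'tool_rot': array([[-2.95453755e-04,  4.34809513e-01, -9.00522404e-01],
       [ 1.30788880e-03, -9.00521505e-01, -4.34809508e-01],
       [-9.99999101e-01, -1.30624927e-03, -3.02620031e-04]]), 'ft_force': array([0.74511546, 0.59597298, 1.04841638]), 'wrist_torque': array([-0.00388978,  0.00196681,  0.004253  ]), 'grip_width': 0.08510375792670921}
```

View pics/s1b.png

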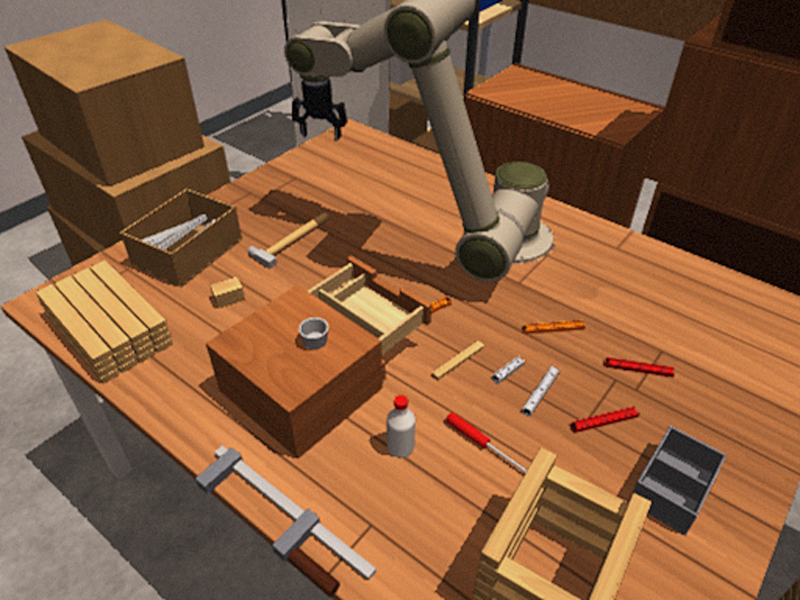

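View pics/t1b.png

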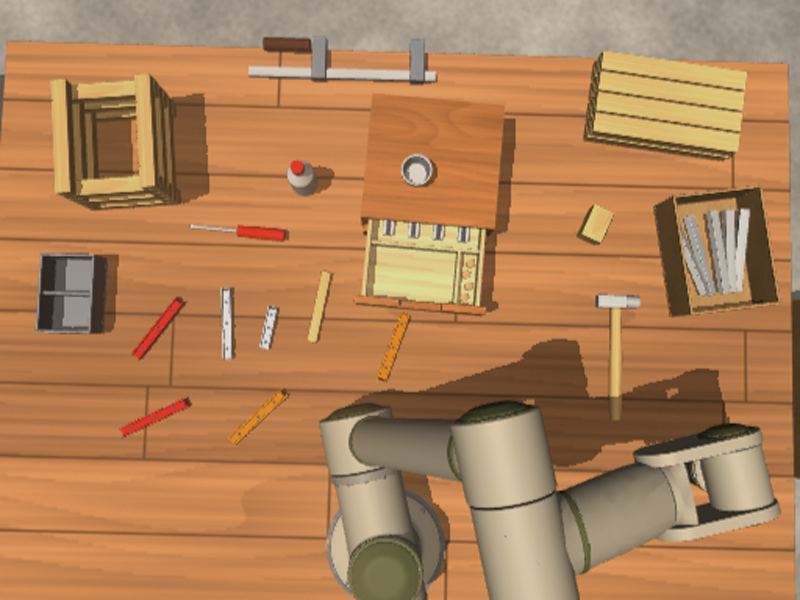

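The top view (800x600) shows the long runner at about (227,323), the short one at (269,328), the strip at (320,306), the tray floor at about (412,275) and the drawer front at y≈305. Next I'll measure these.

```bash
python3 - <<'E'
from h import *
for f,boxes in(('t1.png',{'long':(135,178,155,235),'short':(162,190,182,226)}),('s1.png',{'long':(330,228,362,270),'short':(312,222,340,248)})):
    d=np.load('pics/'+f+'.npz'); hsv=cv2.cvtColor(d['img'],cv2.COLOR_RGB2HSV)
    for n,(x0,y0,x1,y1) in boxes.items():
        m=((hsv[...,1]<70)&(hsv[...,2]>110)).astype(np.uint8)
        k=np.zeros_like(m);k[y0:y1,x0:x1]=m[y0:y1,x0:x1]
        c=max(cv2.findContours(k,0,2)[0],key=cv2.contourArea)
        P=np.array([plane(d,u,v,.014)[:2] for u,v in c[:,0]],np.float32)
        print(f,n,cv2.minAreaRect(P), k.sum())
d=np.load('pics/t1.png.npz')
s=1/1.5625
for n,u,v,z in [('cabTL',373,95,.15),('cabTR',505,104,.15),('cabBR',497,229,.15),('cabBL',361,219,.15),('fL',356,300,.115),('fR',485,312,.115)]:
    print(n,plane(d,u*s,v*s,z).round(4))
def crop(d,x0,y0,x1,y1,f,k):
    cv2.imwrite('pics/'+f,cv2.resize(d['img'][y0:y1,x0:x1,::-1],None,fx=k,fy=k,interpolation=cv2.INTER_CUBIC))
crop(d,220,130,320,205,'t1c.png',8)
E
```

```text
t1.png long ((0.4498922526836395, 0.3451894521713257), (0.14705035090446472, 0.019460922107100487), 3.9887804985046387) 265
t1.png short ((0.44307130575180054, 0.25760146975517273), (0.019633391872048378, 0.08866533637046814), 80.18181610107422) 165
s1.png long ((0.44870516657829285, 0.3462373912334442), (0.14369454979896545, 0.02205856516957283), 3.803241491317749) 230
s1.png short ((0.4411909580230713, 0.2598714530467987), (0.021427251398563385, 0.08447819203138351), 80.33814239501953) 110
cabTL [0.8976 0.0481 0.15  ]
cabTR [ 0.8873 -0.21    0.15  ]
cabBR [ 0.6405 -0.1984  0.15  ]
cabBL [0.6525 0.0641 0.15  ]
fL [0.4982 0.0704 0.115 ]
fR [ 0.4816 -0.1828  0.115 ]
```

View pics/t1c.png

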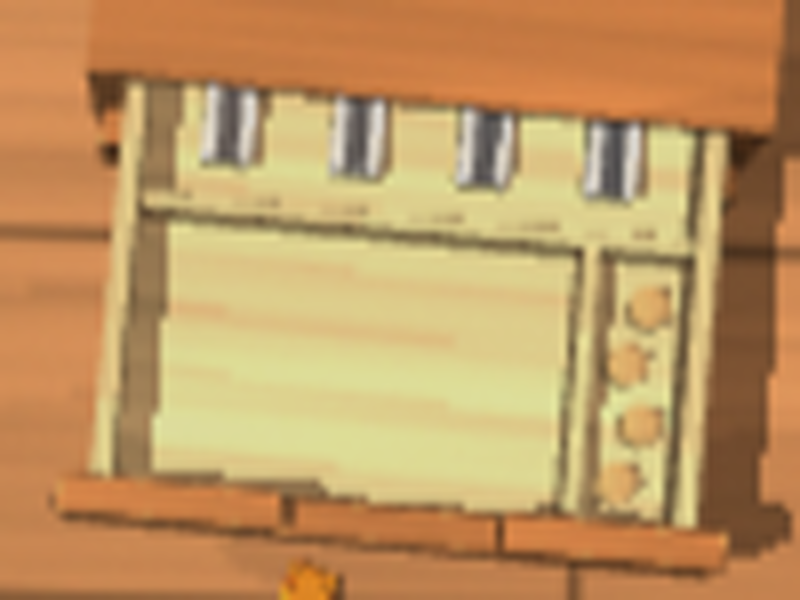

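The crop (8x, origin 220,130) shows the tray floor's shadowless edges, with corners near (160,225), (580,250), (560,510) and (110,475). The front board's top runs from (55,510) to (725,565). I need heights, so I'll look at the same area in the scene view.

```bash
python3 - <<'E'
from h import *
d=np.load('pics/s1.png.npz')
cv2.imwrite('pics/s1c.png',cv2.resize(d['img'][155:230,190:290,::-1],None,fx=8,fy=8,interpolation=cv2.INTER_CUBIC))
E
```

```text
(no output)
```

View pics/s1c.png

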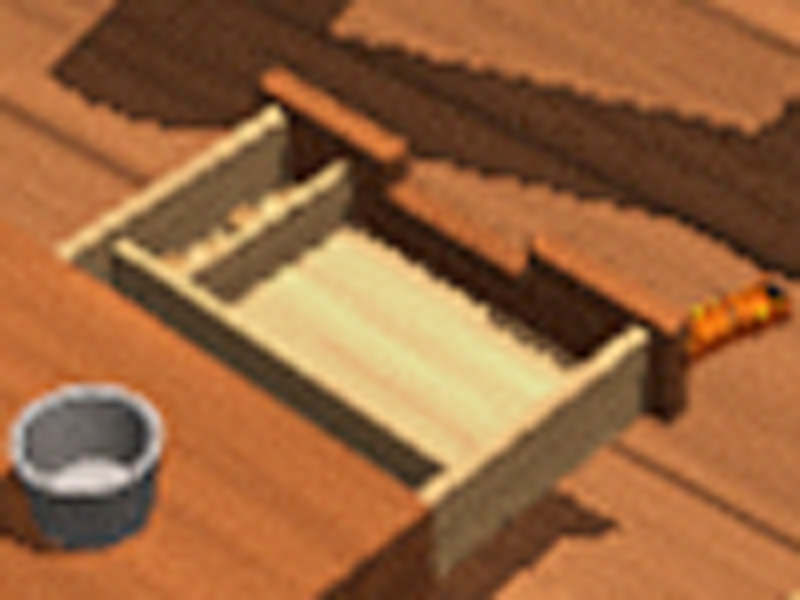

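```bash
cat > tri.py <<'E'
from h import *
a=np.load('pics/s1.png.npz');b=np.load('pics/t1.png.npz')
def tri(s,t):
    o1,r1=ray(a,190+(s[0]-4)/8,155+(s[1]-4)/8+.5); o2,r2=ray(b,220+(t[0]-4)/8,130+(t[1]-4)/8+.5)
    r1/=np.linalg.norm(r1);r2/=np.linalg.norm(r2)
    k=np.linalg.lstsq(np.c_[r1,-r2],o2-o1,rcond=None)[0]
    p,q=o1+k[0]*r1,o2+k[1]*r2
    return (p+q)/2,np.linalg.norm(p-q)
for n,s,t in [('front -y outer top',(266,72),(725,568)),('front+y outer top',(690,325),(57,513)),('front+y inner top',(650,330),(60,478)),('scoop+y hi outer',(535,235),(285,522)),('scoop-y hi outer',(410,155),(500,545)),
 ('-y wall front',(282,108),(688,525)),('partition front',(348,165),(578,512)),('partition back corner',(205,290),(590,248)),('+y wall front',(645,335),(105,475))]:
    p,e=tri(s,t);print(n,p.round(4),round(e,4))
E
python3 tri.py
```

```text
front -y outer top [ 0.4779 -0.1811  0.1343] 0.0043
front+y outer top [0.4907 0.0732 0.1299] 0.0003
front+y inner top [0.5062 0.0686 0.1354] 0.0092
scoop+y hi outer [ 0.4895 -0.0132  0.1334] 0.0005
scoop-y hi outer [ 0.4823 -0.0935  0.1329] 0.0023
-y wall front [ 0.4916 -0.1643  0.1305] 0.0034
partition front [ 0.4953 -0.1225  0.1205] 0.0058
partition back corner [ 0.5959 -0.1234  0.1142] 0.0113
+y wall front [0.5049 0.0572 0.1252] 0.0036
```

```bash
cat > g.py <<'E'
from h import *
from scipy.spatial.transform import Rotation as Ro
import sys
x,y,z,yaw=map(float,sys.argv[1:5]); s=sensors.observe(); R=np.array(s['tool_rot']); c=np.radians(yaw)
X=np.array([0,0,-1.]);Y=np.array([np.cos(c),np.sin(c),0]);G=np.c_[X,Y,np.cross(X,Y)]
print(np.r_[R.T@(np.array([x,y,z])-s['position'])/.025, np.degrees(Ro.from_matrix(R.T@G).as_rotvec())/6].round(2).tolist(), s['position'].round(4),s['grip_width'],s['time_s'],s['ft_force'].round(2),s['q'].round(0))
E
python3 g.py .4495 .3455 .15 -86
python3 - <<'E'
from h import *
b=np.load('pics/t1.png.npz')
P=lambda t,z:plane(b,220+(t[0]-4)/8,130+(t[1]-4)/8,z).round(4)
print('part',P((585,250),.116),P((568,512),.116)); print('+y in',P((143,190),.124),P((115,470),.124)); print('back wall top front edge',P((150,213),.116),P((580,250),.116))
print('front top outer',P((57,516),.1325),P((725,570),.1325),'inner',P((60,478),.1325),P((725,533),.1325))
E
```

```text
[4.27, -26.61, -22.2, 3.63, -0.0, 0.01] [ 0.2391 -0.4951  0.2558] 0.08510375792670921 0.1 [0.75 0.6  1.05] [-77.  22.  74.   0.  84. -12.]
part [ 0.5999 -0.1258  0.116 ] [ 0.4988 -0.1214  0.116 ]
+y in [0.6172 0.0446 0.124 ] [0.5095 0.0521 0.124 ]
back wall top front edge [0.6095 0.0418 0.116 ] [ 0.5998 -0.1239  0.116 ]
front top outer [0.4909 0.0732 0.1325] [ 0.4774 -0.1797  0.1325] inner [0.5053 0.0725 0.1325] [ 0.4914 -0.1794  0.1325]
```

>>> arm_command:
  plan:
    - [[0, -26.6, -22.2, 3.63, 0, 0], [0, -26.6, -22.2, 3.63, 0, 0], [0, -26.6, -22.2, 3.63, 0, 0], [0, -26.6, -22.2, 3.63, 0, 0], [0, -26.6, -22.2, 3.63, 0, 0], [0, -26.6, -22.2, 3.63, 0, 0], [0, -26.6, -22.2, 3.63, 0, 0], [0, -26.6, -22.2, 3.63, 0, 0], [0, -26.6, -22.2, 3.63, 0, 0], [0, -26.6, -22.2, 3.63, 0, 0]]
  jaw: 0.5
  newtons: 60

```text
time_s: 1.1
position: [0.3606, -0.0082, 0.2564]
tool_rot: [[0.0, 0.069, -0.998], [-0.0, -0.998, -0.069], [-1.0, 0.0, -0.0]]
ft_force: [1.7, -0.7, 0.4]
grip_width: 0.0424
```

```bash
python3 g.py .4495 .3455 .15 -86
```

```text
[4.26, -13.87, -4.53, -0.01, -0.0, -0.0] [ 0.3606 -0.0082  0.2564] 0.042443700109309104 1.1 [ 1.69 -0.74  0.45] [-20.   2. 100.   0.  77.  66.]
```

>>> arm_command:
  plan:
    - [[0, -13.9, -4.5, 0, 0, 0], [0, -13.9, -4.5, 0, 0, 0], [0, -13.9, -4.5, 0, 0, 0], [0, -13.9, -4.5, 0, 0, 0], [0, -13.9, -4.5, 0, 0, 0], [0, -13.9, -4.5, 0, 0, 0], [0, -13.9, -4.5, 0, 0, 0], [0, -13.9, -4.5, 0, 0, 0], [2.5, -13.9, -4.5, 0, 0, 0], [4.2, -13.9, -4.5, 0, 0, 0]]

```text
time_s: 2.1
position: [0.4488, 0.345, 0.1554]
tool_rot: [[0.002, 0.071, -0.997], [0.001, -0.997, -0.071], [-1.0, -0.001, -0.002]]
ft_force: [0.3, 0.3, -1.5]
grip_width: 0.0423
```

```bash
python3 - <<'E'
from h import *
a=snap('scene','s2.png'); b=snap('top','t2.png')
c=lambda d,x0,y0,x1,y1:cv2.resize(d['img'][y0:y1,x0:x1,::-1],(400,500),interpolation=cv2.INTER_CUBIC)
cv2.imwrite('pics/c2.png',np.hstack([c(a,300,190,380,290),c(b,110,160,190,260)]))
E
python3 g.py .4495 .3455 .029 -86
```

```text
[4.86, -0.11, -0.2, 0.0, 0.11, -0.05] [0.446  0.343  0.1506] 0.04256755940126297 2.2 [-0.49 -0.48  0.74] [ 26.  29.  81.  -0.  71. 112.]
```

View pics/c2.png

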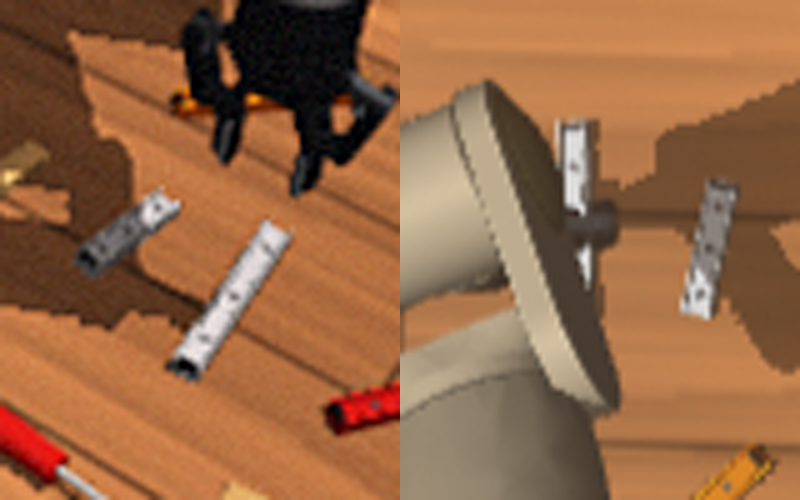

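The gripper stands over the long runner and is aligned with it. Descending now.

>>> arm_command:
  plan:
    - [[1, 0, 0, 0, 0, 0], [2, 0, 0, 0, 0, 0], [3, 0, 0, 0, 0, 0], [3.5, 0, 0, 0, 0, 0], [4, 0, 0, 0, 0, 0], [4.4, 0, 0, 0, 0, 0], [4.4, 0, 0, 0, 0, 0], [4.4, 0, 0, 0, 0, 0]]

```text
time_s: 3.0
position: [0.4491, 0.3444, 0.0469]
tool_rot: [[0.001, 0.07, -0.998], [0.0, -0.998, -0.07], [-1.0, -0.0, -0.001]]
ft_force: [0.5, 0.5, 1.1]
grip_width: 0.0428
```

```bash
python3 g.py .4495 .3455 .028 -86
```

```text
[0.76, -0.04, -0.02, -0.0, -0.01, 0.0] [0.4491 0.3444 0.0469] 0.042757256854878495 3.0 [0.55 0.54 1.1 ] [ 25.  37.  87.  -0.  56. 112.]
```

>>> arm_command:
  plan:
    - [[0.4, 0, 0, 0, 0, 0], [0.7, 0, 0, 0, 0, 0], [0.7, 0, 0, 0, 0, 0], [0.7, 0, 0, 0, 0, 0]]

```text
time_s: 3.4
position: [0.4487, 0.3442, 0.0286]
tool_rot: [[-0.0, 0.07, -0.998], [-0.0, -0.998, -0.07], [-1.0, 0.0, 0.0]]
ft_force: [0.3, -0.1, 0.1]
grip_width: 0.0425
```

>>> arm_command:
  plan:
    - [[0, 0, 0, 0, 0, 0], [0, 0, 0, 0, 0, 0], [0, 0, 0, 0, 0, 0], [0, 0, 0, 0, 0, 0], [0, 0, 0, 0, 0, 0], [0, 0, 0, 0, 0, 0], [0, 0, 0, 0, 0, 0]]
  jaw: 1
  newtons: 60

```text
time_s: 4.1
position: [0.449, 0.3443, 0.0294]
tool_rot: [[0.001, 0.07, -0.998], [0.0, -0.998, -0.07], [-1.0, -0.0, -0.001]]
ft_force: [-0.5, -1.5, 5.7]
grip_width: 0.0182
```

>>> arm_command:
  plan:
    - [[-0.3, 0, 0, 0, 0, 0], [-0.8, 0, 0, 0, 0, 0], [-1.6, 0, 0, 0, 0, 0], [-2.6, 0, 0, 0, 0, 0], [-4, 0, 0, 0, 0, 0], [-5.5, 0, 0, 0, 0, 0], [-7, 0, 0, 0, 0, 0], [-8, 0, 0, 0, 0, 0], [-8, 0, 0, 0, 0, 0]]

```text
time_s: 5.0
position: [0.4495, 0.3446, 0.2332]
tool_rot: [[0.007, 0.07, -0.998], [0.003, -0.998, -0.07], [-1.0, -0.003, -0.007]]
ft_force: [-0.4, 0.3, -1.8]
grip_width: 0.018
```

```bash
python3 - <<'E'
from h import *
a=snap('scene','s3.png')
cv2.imwrite('pics/c3.png',cv2.resize(a['img'][120:270,260:410,::-1],(600,600),interpolation=cv2.INTER_CUBIC))
E
python3 g.py .552 -.037 .229 -3.1
```

```text
[0.05, 15.5, -3.05, -13.82, -0.03, -0.01] [0.4489 0.3443 0.2306] 0.017735012926740974 5.05 [ 0.86 -0.11 -2.15] [ 25.  24.  75.   0.  81. 112.]
```

View pics/c3.png

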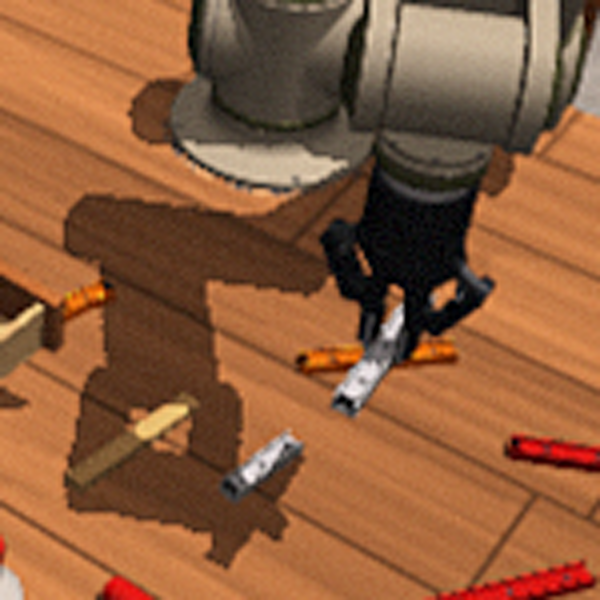

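The runner is held level and the short runner and strip are undisturbed. Next I'll carry it over the tray.

>>> arm_command:
  plan:
    - [[0, 0.8, -0.2, -0.7, 0, 0], [0, 2.3, -0.5, -2.1, 0, 0], [0, 4, -0.8, -3.5, 0, 0], [0, 5.6, -1.1, -4.9, 0, 0], [0, 7.2, -1.4, -6.3, 0, 0], [0, 8.8, -1.8, -7.7, 0, 0], [0, 10.4, -2.1, -9.1, 0, 0], [0, 12, -2.4, -10.5, 0, 0], [0, 13.5, -2.7, -11.9, 0, 0], [0, 14.7, -2.9, -13.1, 0, 0]]

```text
time_s: 6.05
position: [0.5464, -0.0195, 0.2272]
tool_rot: [[-0.003, 0.992, -0.124], [0.001, -0.124, -0.992], [-1.0, -0.003, -0.0]]
ft_force: [0.4, 1.6, -1.7]
grip_width: 0.0177
```

>>> arm_command:
  plan:
    - [[0, 0, 0, 0, 0, 0], [0, 0, 0, 0, 0, 0]]

```text
time_s: 6.25
position: [0.5461, -0.0175, 0.2275]
tool_rot: [[-0.003, 0.991, -0.132], [0.001, -0.132, -0.991], [-1.0, -0.003, -0.001]]
ft_force: [0.5, -0.8, -1.7]
grip_width: 0.0181
```

```bash
python3 g.py .552 -.037 .18 -3.1
```

```text
[1.9, 0.34, 0.74, -0.75, -0.01, 0.03] [ 0.5461 -0.0175  0.2275] 0.018057001421924748 6.25 [ 0.49 -0.79 -1.72] [-14.  23.  78.   0.  80.  -7.]
```

>>> arm_command:
  plan:
    - [[0, 0.34, 0.74, -0.75, 0, 0], [0.5, 0.34, 0.74, -0.75, 0, 0], [1.2, 0.34, 0.74, -0.75, 0, 0], [1.9, 0.34, 0.74, -0.75, 0, 0], [1.9, 0.34, 0.74, -0.75, 0, 0], [1.9, 0.34, 0.74, -0.75, 0, 0]]

```text
time_s: 6.85
position: [0.5525, -0.0359, 0.1814]
tool_rot: [[-0.001, 0.999, -0.051], [0.0, -0.051, -0.999], [-1.0, -0.001, -0.0]]
ft_force: [0.5, -0.2, -0.6]
grip_width: 0.0179
```

```bash
python3 - <<'E'
from h import *
a=snap('scene','s4.png');b=snap('top','t4.png')
c=lambda d,x0,y0,x1,y1:cv2.resize(d['img'][y0:y1,x0:x1,::-1],(400,400),interpolation=cv2.INTER_CUBIC)
cv2.imwrite('pics/c4.png',np.hstack([c(a,190,130,290,230),c(b,220,120,320,220)]))
E
python3 g.py .552 -.037 .115 -3.1
```

```text
[2.69, -0.04, 0.03, 0.03, 0.0, -0.01] [ 0.553  -0.0363  0.1822] 0.018246840612409547 6.95 [ 0.89  0.24 -1.18] [-16.  26.  81.   0.  73. -13.]
```

View pics/c4.png

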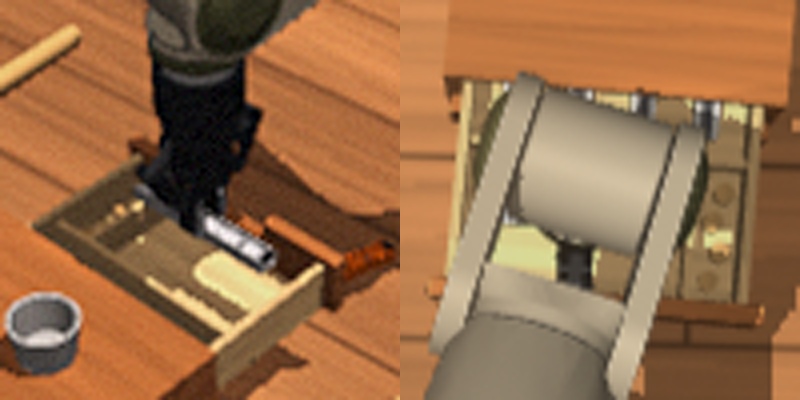

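The runner is centred over the tray. I'll descend to just above the floor, then feel for contact.

>>> arm_command:
  plan:
    - [[0.5, 0, 0, 0, 0, 0], [1, 0, 0, 0, 0, 0], [1.5, 0, 0, 0, 0, 0], [2, 0, 0, 0, 0, 0], [2.4, 0, 0, 0, 0, 0], [2.4, 0, 0, 0, 0, 0], [2.4, 0, 0, 0, 0, 0]]

```text
time_s: 7.65
position: [0.553, -0.0368, 0.1219]
tool_rot: [[0.001, 0.999, -0.051], [-0.0, -0.051, -0.999], [-1.0, 0.001, 0.0]]
ft_force: [-0.3, -0.8, -1.5]
grip_width: 0.0181
```

>>> arm_command:
  plan:
    - [[0.08, 0, 0, 0, 0, 0], [0.16, 0, 0, 0, 0, 0], [0.16, 0, 0, 0, 0, 0], [0.16, 0, 0, 0, 0, 0]]

```text
time_s: 8.05
position: [0.5527, -0.0368, 0.1174]
tool_rot: [[0.0, 0.999, -0.051], [-0.0, -0.051, -0.999], [-1.0, 0.0, 0.0]]
ft_force: [0.0, 0.4, -2.5]
grip_width: 0.0177
```

>>> arm_command:
  plan:
    - [[0.06, 0, 0, 0, 0, 0], [0.12, 0, 0, 0, 0, 0], [0.12, 0, 0, 0, 0, 0], [0.12, 0, 0, 0, 0, 0]]

```text
time_s: 8.45
position: [0.5547, -0.037, 0.1173]
tool_rot: [[0.007, 0.999, -0.051], [-0.001, -0.051, -0.999], [-1.0, 0.007, 0.001]]
ft_force: [0.0, 3.2, 17.4]
grip_width: 0.0182
```

>>> arm_command:
  plan:
    - [[0.06, 0, 0, 0, 0, 0], [0.08, 0, 0, 0, 0, 0], [0.08, 0, 0, 0, 0, 0], [0.08, 0, 0, 0, 0, 0]]

```text
time_s: 8.85
position: [0.5558, -0.037, 0.1172]
tool_rot: [[0.011, 0.999, -0.051], [-0.002, -0.051, -0.999], [-1.0, 0.011, 0.002]]
ft_force: [0.4, 3.8, 30.8]
grip_width: 0.018
```

Contact is at TCP z≈0.117. I'll ease off the pressure, then open partway.

>>> arm_command:
  plan:
    - [[-0.16, 0, 0, 0, 0, 0], [-0.16, 0, 0, 0, 0, 0], [-0.16, 0, 0, 0, 0, 0]]

```text
time_s: 9.15
position: [0.5532, -0.0369, 0.1173]
tool_rot: [[0.002, 0.999, -0.051], [-0.0, -0.051, -0.999], [-1.0, 0.002, 0.0]]
ft_force: [-1.6, 0.9, 10.2]
grip_width: 0.0181
```

```bash
python3 g.py .552 -.037 .1175 -3.1
```

```text
[-0.01, -0.05, 0.01, 0.03, 0.0, -0.02] [ 0.5532 -0.0369  0.1173] 0.018056199919662477 9.15 [-1.59  0.87 10.23] [-16.  30.  86.   0.  64. -13.]
```

>>> arm_command:
  plan:
    - [[-0.05, 0, 0, 0, 0, 0], [-0.05, 0, 0, 0, 0, 0], [-0.05, 0, 0, 0, 0, 0], [-0.05, 0, 0, 0, 0, 0], [-0.05, 0, 0, 0, 0, 0]]
  jaw: 0.55

```text
time_s: 9.65
position: [0.5526, -0.0368, 0.1173]
tool_rot: [[-0.0, 0.999, -0.051], [0.0, -0.051, -0.999], [-1.0, -0.0, -0.0]]
ft_force: [-1.5, 0.3, 0.5]
grip_width: 0.0384
```

>>> arm_command:
  plan:
    - [[-0.3, 0, 0, 0, 0, 0], [-1, 0, 0, 0, 0, 0], [-2, 0, 0, 0, 0, 0], [-3, 0, 0, 0, 0, 0], [-4, 0, 0, 0, 0, 0], [-4.5, 0, 0, 0, 0, 0], [-4.5, 0, 0, 0, 0, 0]]

```text
time_s: 10.35
position: [0.5533, -0.0369, 0.2323]
tool_rot: [[0.004, 0.999, -0.051], [-0.001, -0.051, -0.999], [-1.0, 0.004, 0.001]]
ft_force: [-0.3, 0.5, -1.2]
grip_width: 0.0382
```

```bash
python3 g.py .40 -.037 .23 -3.1
```

```text
[0.07, -6.12, 0.31, 0.03, 0.01, -0.04] [ 0.5533 -0.0369  0.2323] 0.03820317760943629 10.35 [-0.25  0.49 -1.19] [-16.  23.  76.   0.  80. -13.]
```

>>> arm_command:
  plan:
    - [[0, -0.8, 0, 1.4, 0, 0], [0, -1.6, 0.1, 2.8, 0, 0], [0, -2.4, 0.2, 4.2, 0, 0], [0, -3.2, 0.2, 5.6, 0, 0], [0, -4, 0.3, 7, 0, 0], [0, -4.9, 0.3, 8.4, 0, 0], [0, -4.9, 0.3, 9.8, 0, 0], [0, -4.9, 0.3, 11.2, 0, 0], [0, -4.9, 0.3, 12.6, 0, 0], [0, -4.9, 0.3, 13.9, 0, 0]]
  jaw: 1

```text
time_s: 11.35
position: [0.4296, -0.038, 0.2295]
tool_rot: [[-0.001, 0.058, -0.998], [0.0, -0.998, -0.058], [-1.0, -0.001, 0.001]]
ft_force: [0.1, -0.4, 0.4]
grip_width: 0.0001
```

```bash
python3 - <<'E'
from h import *
a=snap('scene','s5.png')
cv2.imwrite('pics/c5.png',cv2.resize(a['img'][140:230,190:310,::-1],(800,600),interpolation=cv2.INTER_CUBIC))
E
python3 g.py .430 -.0515 .118 -93.1
```

```text
[4.46, 0.54, 0.01, 1.01, 0.01, 0.0] [ 0.4296 -0.0379  0.2295] 0.00023896473264258523 11.4 [-0.02  0.02 -0.41] [-21.  11.  94.   0.  74.  66.]
```

View pics/c5.png

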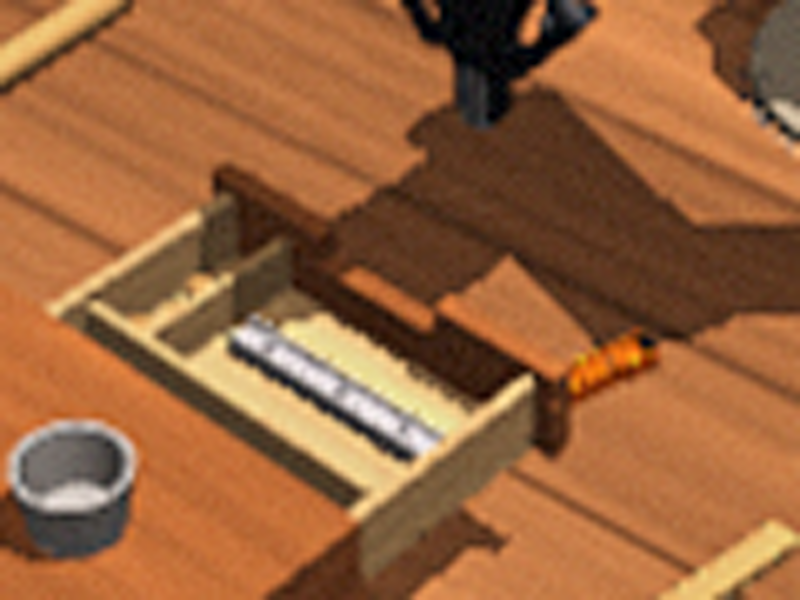

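The runner lies flat across the tray at crop (340,385). Now I'll lower the closed fingers in front of the board.

>>> arm_command:
  plan:
    - [[1, 0.54, 0, 1, 0, 0], [2, 0.54, 0, 1, 0, 0], [3, 0.54, 0, 1, 0, 0], [4, 0.54, 0, 1, 0, 0], [4.45, 0.54, 0, 1, 0, 0], [4.45, 0.54, 0, 1, 0, 0], [4.45, 0.54, 0, 1, 0, 0]]

```text
time_s: 12.1
position: [0.4309, -0.0516, 0.1189]
tool_rot: [[-0.0, -0.039, -0.999], [0.0, -0.999, 0.039], [-1.0, -0.0, 0.0]]
ft_force: [0.2, -1.0, 0.1]
grip_width: -0.0002
```

```bash
python3 g.py .470 -.0535 .118 -93.1
```

```text
[0.04, 0.02, -1.57, 0.15, 0.0, 0.0] [ 0.4309 -0.0516  0.1189] -0.00017679223876179386 12.1 [ 0.19 -0.96  0.08] [-23.  20. 104.  -0.  56.  70.]
```

>>> arm_command:
  plan:
    - [[0, 0, -0.4, 0.15, 0, 0], [0, 0, -0.8, 0.15, 0, 0], [0, 0, -1.2, 0.15, 0, 0], [0, 0, -1.5, 0.15, 0, 0], [0, 0, -1.7, 0.15, 0, 0], [0, 0, -1.9, 0.15, 0, 0], [0, 0, -2.1, 0.15, 0, 0], [0, 0, -2.3, 0.15, 0, 0], [0, 0, -2.5, 0.15, 0, 0], [0, 0, -2.7, 0.15, 0, 0]]

```text
time_s: 13.1
position: [0.4986, -0.0543, 0.1188]
tool_rot: [[-0.0, -0.056, -0.998], [0.0, -0.998, 0.056], [-1.0, -0.0, 0.0]]
ft_force: [-1.1, -0.5, 0.3]
grip_width: -0.0001
```

>>> arm_command:
  plan:
    - [[0, 0, -0.25, 0, 0, 0], [0, 0, -0.5, 0, 0, 0], [0, 0, -0.75, 0, 0, 0], [0, 0, -1, 0, 0, 0], [0, 0, -1.25, 0, 0, 0], [0, 0, -1.5, 0, 0, 0], [0, 0, -1.75, 0, 0, 0], [0, 0, -2, 0, 0, 0], [0, 0, -2.25, 0, 0, 0], [0, 0, -2.5, 0, 0, 0]]

```text
time_s: 14.1
position: [0.5612, -0.0578, 0.1188]
tool_rot: [[-0.0, -0.056, -0.998], [0.0, -0.998, 0.056], [-1.0, -0.0, 0.0]]
ft_force: [-2.0, -0.6, -0.1]
grip_width: -0.0001
```

```bash
python3 g.py .6 -.0595 .118 -93.1
```

```text
[0.03, -0.02, -1.55, -0.02, 0.0, 0.0] [ 0.5612 -0.0578  0.1188] -0.0001400948044748198 14.1 [-1.96 -0.63 -0.11] [-18.  31.  84.  -0.  65.  75.]
```

>>> arm_command:
  plan:
    - [[0, 0, -0.2, 0, 0, 0], [0, 0, -0.4, 0, 0, 0], [0, 0, -0.6, 0, 0, 0], [0, 0, -0.8, 0, 0, 0], [0, 0, -1, 0, 0, 0], [0, 0, -1.2, 0, 0, 0], [0, 0, -1.4, 0, 0, 0], [0, 0, -1.6, 0, 0, 0], [0, 0, -1.8, 0, 0, 0]]

```text
time_s: 15.0
position: [0.606, -0.0603, 0.1188]
tool_rot: [[-0.0, -0.056, -0.998], [0.0, -0.998, 0.056], [-1.0, -0.0, 0.0]]
ft_force: [-2.0, -1.5, 0.5]
grip_width: -0.0
```

>>> arm_command:
  plan:
    - [[0, 0, -0.15, 0, 0, 0], [0, 0, -0.3, 0, 0, 0], [0, 0, -0.45, 0, 0, 0]]

```text
time_s: 15.3
position: [0.6166, -0.0609, 0.1188]
tool_rot: [[-0.001, -0.056, -0.998], [0.0, -0.998, 0.056], [-1.0, 0.0, 0.001]]
ft_force: [-3.0, -0.8, 0.4]
grip_width: 0.0002
```

>>> arm_command:
  plan:
    - [[0, 0, -0.15, 0, 0, 0], [0, 0, -0.3, 0, 0, 0], [0, 0, -0.4, 0, 0, 0]]

```text
time_s: 15.6
position: [0.6237, -0.0611, 0.1189]
tool_rot: [[-0.01, -0.056, -0.998], [0.001, -0.998, 0.056], [-1.0, -0.0, 0.01]]
ft_force: [-29.4, -0.7, 17.0]
grip_width: 0.0002
```

>>> arm_command:
  plan:
    - [[0, 0, -0.15, 0, 0, 0], [0, 0, -0.3, 0, 0, 0], [0, 0, -0.3, 0, 0, 0]]

```text
time_s: 15.9
position: [0.6241, -0.0611, 0.1189]
tool_rot: [[-0.029, -0.055, -0.998], [0.002, -0.998, 0.055], [-1.0, -0.0, 0.029]]
ft_force: [-60.7, -1.6, 32.1]
grip_width: -0.0001
```

A hard stop at 60 N suggests home. I'll back off and look.

>>> arm_command:
  plan:
    - [[0, 0, 0.4, 0, 0, 0], [0, 0, 0.8, 0, 0, 0], [0, 0, 1.3, 0, 0, 0], [0, 0, 2, 0, 0, 0], [0, 0, 3, 0, 0, 0], [0, 0, 4, 0, 0, 0], [0, 0, 5, 0, 0, 0], [0, 0, 6, 0, 0, 0], [-1, 0, 6, 0, 0, 0], [-2, 0, 6, 0, 0, 0]]

```text
time_s: 16.9
position: [0.4843, -0.0534, 0.1695]
tool_rot: [[-0.001, -0.056, -0.998], [0.001, -0.998, 0.056], [-1.0, -0.001, 0.001]]
ft_force: [0.6, -0.2, 0.1]
grip_width: -0.0001
```

```bash
python3 - <<'E'
from h import *
a=snap('scene','s6.png');b=snap('top','t6.png')
c=lambda d,x0,y0,x1,y1:cv2.resize(d['img'][y0:y1,x0:x1,::-1],(400,400),interpolation=cv2.INTER_CUBIC)
cv2.imwrite('pics/c6.png',np.hstack([c(a,120,130,300,310),c(b,210,50,340,180)]))
E
python3 g.py .43 -.05 .118 -93.1
```

```text
[2.14, -0.03, 2.27, -0.02, -0.06, -0.02] [ 0.4862 -0.0539  0.1718] -0.00022703428453910613 17.0 [-0.28 -0.26  0.22] [-20.  21.  92.   0.  67.  73.]
```

View pics/c6.png

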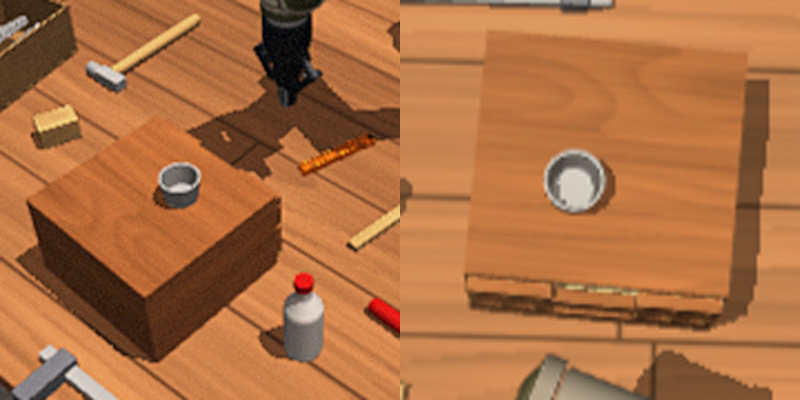

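The drawer looks shut and nothing else has shifted. I'll check the closing gap numerically and move the arm clear.

```bash
python3 - <<'E'
from h import *
b=np.load('pics/t6.png.npz');a=np.load('pics/t1.png.npz')
for u in (240,246,304,308):
    print(u,[(v,b['img'][v,u].tolist()) for v in range(134,160)])
for z in (.139,.15,.01):
  for x in (.629,.631,.633): print(z,x,[round(v,1) for v in proj(b,(x+.052*-.054-.052*-.054,-.06,z))])
# motion of bystanders
dif=np.abs(a['img'].astype(int)-b['img']).sum(2)
for n,(x0,y0,x1,y1) in dict(glue=(180,98,205,128),sd=(120,140,186,156),short=(164,194,182,226),strip=(195,170,215,222),cup=(255,97,280,122),off=(370,128,395,158)).items(): print(n,dif[y0:y1,x0:x1].mean().round(1))
E
```

```text
240 [(134, [200, 123, 67]), (135, [196, 120, 66]), (136, [193, 119, 65]), (137, [192, 118, 64]), (138, [185, 113, 62]), (139, [154, 95, 52]), (140, [144, 93, 52]), (141, [204, 128, 70]), (142, [204, 125, 68]), (143, [207, 126, 69]), (144, [185, 114, 62]), (145, [94, 59, 32]), (146, [90, 56, 31]), (147, [101, 63, 35]), (148, [122, 75, 42]), (149, [88, 55, 32]), (150, [92, 59, 34]), (151, [135, 88, 54]), (152, [193, 128, 79]), (153, [200, 133, 81]), (154, [203, 135, 83]), (155, [206, 136, 83]), (156, [209, 138, 84]), (157, [208, 137, 84]), (158, [183, 122, 74]), (159, [140, 94, 57])]
246 [(134, [199, 121, 66]), (135, [199, 122, 66]), (136, [194, 120, 65]), (137, [192, 119, 65]), (138, [191, 118, 64]), (139, [172, 106, 58]), (140, [135, 90, 52]), (141, [191, 130, 76]), (142, [197, 122, 66]), (143, [201, 123, 66]), (144, [201, 126, 69]), (145, [175, 112, 62]), (146, [82, 52, 30]), (147, [76, 48, 28]), (148, [87, 55, 30]), (149, [95, 59, 33]), (150, [85, 54, 31]), (151, [129, 83, 50]), (152, [193, 128, 79]), (153, [198, 132, 81]), (154, [204, 135, 83]), (155, [207, 137, 84]), (156, [209, 
[... 1066 characters left out ...]
151, [121, 74, 40]), (152, [68, 41, 22]), (153, [80, 53, 28]), (154, [106, 74, 40]), (155, [100, 68, 37]), (156, [75, 46, 25]), (157, [136, 88, 52]), (158, [211, 140, 85]), (159, [204, 135, 82])]
0.139 0.629 [np.float64(271.9), np.float64(149.6)]
0.139 0.631 [np.float64(271.9), np.float64(149.0)]
0.139 0.633 [np.float64(271.9), np.float64(148.3)]
0.15 0.629 [np.float64(272.1), np.float64(149.0)]
0.15 0.631 [np.float64(272.1), np.float64(148.4)]
0.15 0.633 [np.float64(272.1), np.float64(147.7)]
0.01 0.629 [np.float64(269.8), np.float64(155.7)]
0.01 0.631 [np.float64(269.8), np.float64(155.1)]
0.01 0.633 [np.float64(269.9), np.float64(154.5)]
glue 4.3
sd 4.7
short 6.4
strip 5.4
cup 4.9
off 4.4
```

>>> arm_command:
  plan:
    - [[-2, 0, 1, 0, 0, 0], [-3, 0, 1, 0, 0, 0], [-3, 0, 1, 0, 0, 0], [-3, 0, 1, 0, 0, 0]]

```text
time_s: 17.4
position: [0.4598, -0.0521, 0.2435]
tool_rot: [[0.001, -0.056, -0.998], [-0.0, -0.998, 0.056], [-1.0, 0.0, -0.001]]
ft_force: [1.2, 0.0, -1.4]
grip_width: 0.0003
```

The top edge of the upper drawer's front lines up with the shut lower drawer: 5.9 px apart in the image against 6.1 px predicted for the same plane. So the drawer is home and stayed there, and the bystanders are unmoved.

```bash
python3 -c "
from h import *
print(sensors.observe()['qvel'].round(2)); print(workorder.close_job())"
```

```text
[ 0.06  1.42  1.48 -0.08 -0.1   0.05]
the job is handed in; nothing more can be done
None
```

I laid the long steel runner in the front tray, pushed the drawer home, and handed the job in at about 17.4 s. The hand-in reports no verdict, so these are my own checks.

- **Runner:** I lowered it to contact, let it go, and the camera showed it flat and centred along the tray. The tray floor was about 5 mm higher than I had estimated, and pressing to find it peaked at about 31 N at the wrist. I couldn't see the runner again once the drawer was shut. The push was slow until the catch pulled the drawer in.
- **Drawer:** It snapped past the catch to a hard stop, where my last push read about 61 N along the push (69 N in all), well under the 120 N wrist limit. After I backed off it stayed shut, its front flush with the lower drawer's to within about 1.5 mm.
- **Everything else:** A before-and-after comparison showed no movement of the glue, screwdriver, short runner, wood strip, cup or offcut. The mallet was only checked by eye in the last picture and looked in place. The arm ended clear and touching nothing.

No check failed.

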